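# Cap the flanged sample cup on the laboratory balance

## Task

Close the steel sample cup that stands mouth-up on the balance pan: take the matching cup, of the same size and with the same broad flange round its mouth, from the three steel cups standing mouth-down on the bench, and set it mouth-down on top, flange squarely on flange, so that it rests there stably when let go. The lower cup stays standing upright where it is on the pan, and the other two mouth-down cups stay where they are.

Things in the scene. Friction and masses are not known exactly. Their poses are not given: they have to be found in the camera images.
- lower_cup: Steel cup standing mouth-up on the round pan (136 mm across, 62 mm above the bench) of a white laboratory balance. Straight round body 50 mm across, 60 mm high in all; round its mouth, at the top, is a flat flange 78 mm across and 5 mm thick; the mouth is 46 mm wide. About 0.2 kg, loose. Origin: centre of its underside; its z axis points up to the mouth, whose rim plane is 60 mm above the origin.
- upper_cup: The matching steel cup, same size and shape as the lower one, standing mouth-down on the bench: its flange (78 mm across, 5 mm thick) lies on the bench and the 50 mm wide round body rises from it, closed flat on top, 60 mm high in all. About 0.2 kg, loose. Origin: centre of its mouth, in the rim plane on which it stands; its z axis points up, to the closed end. It can be gripped across the body anywhere from 5 to 60 mm above the origin.
- small_cup: Too small, to be left alone: steel cup standing mouth-down on the bench, body 30 mm across, flange 50 mm across at the bottom, 60 mm high. Origin: centre of its mouth on the bench, z up.
- plain_cup: Wrong shape, to be left alone: plain straight steel cup without a flange standing mouth-down on the bench, 64 mm across, 80 mm high. Origin: centre of its mouth on the bench, z up.
There are look-alikes about, which are no part of the job. What is shaped like the lower_cup but pink is not meant.

How it is judged:
At the end, for the whole second after the job is handed in: The matching cup rests still, mouth-down, on the lower cup, rim on rim (rim planes within 5 mm), centred within 12 mm and parallel within 10 degrees; the lower cup stands upright within 10 degrees on the pan, within 30 mm of where it was (horizontal distance between upper_cup and lower_cup below 0.012 m and z of upper_cup in the frame of lower_cup between 0.055 and 0.065 m and angle between the z axis of upper_cup and the z axis of lower_cup, either way round below 0.17 rad and angle between lower_cup's own z axis and vertical below 0.17 rad and distance of lower_cup from where it was at the start of the episode below 0.03 m and linear speed of each of upper_cup, lower_cup below 0.02 m/s); the robot touches nothing.
It fails at once if the small mouth-down cup is moved by more than 20 mm (distance of small_cup from where it was at the start of the episode above 0.02 m).
It fails at once if the plain mouth-down cup is moved by more than 20 mm (distance of plain_cup from where it was at the start of the episode above 0.02 m).
It also fails if it takes over 34 s, if anything falls off the work surface, if the arm or the gripper's body presses on something with over 40 N, if the wrist force passes 120 N, or if a joint passes its speed limit or range.

## Robot

A 6-joint arm with a two-finger parallel gripper is mounted at the origin on the work surface. World frame = base frame: x ahead of the robot, y to its left, z up, the work surface at z = 0. Lengths are in m, angles in rad, forces in N, time in s.
With the tool pointing down it reaches from about 0.35 to 0.875 m from the base axis. Payload 4.2 kg.
Tool frame: the origin (TCP) lies midway between the tips of the shut fingers; the grasp point (between the pads) lies robot.grasp_offset behind it (robot.grasp_offset is the distance from the TCP to the grasp point, in m); z points along the fingers, y is the direction in which the jaws open and shut (so a half turn about z gives the same grasp; the last joint's range is limited). The gripper opens to 87 mm and grips with 3 to 60 N. Pads are 19 mm wide; open, the fingers measure 117 mm over their backs; the gripper's body (75 mm by 190 mm) begins 51 mm behind the grasp point.
Start: joints at [-0.955, 0.385, 0.008, 0, -1.194, -0.259], TCP at [0.218, -0.586, 0.223] pointing down, gripper open.
Joint ranges: [-3.14, 3.14], [-1.21, 2.06], [-1.07, 1.41], [-3.16, 2.05], [-2.99, -0.16], [-3.1, 3.1]. Speed limits (rad/s): [2.79, 2.79, 3.14, 3.14, 3.14, 3.14].

## Interface

Orientations are given as a unit quaternion [x, y, z, w].
In Python, from rig import robot gives the robot as it stands.
- The arm moves only by the tool apply_moves, never from a script. Its argument "steps" is a list of rows, each a list of 3 entries, a list of its own where there are three numbers: the shift along the tool's x, y, z in m, then the turn, a rotation vector about the tool's x, y, z in degrees, then the opening, from 0 (shut) to 1 (fully open). A call has 1 to 10 rows; each row shifts and turns the commanded pose from where the row before left it, along the tool's axes as they then stand; what a row does not reach is not made up. A row lasts 1/12 s, in which the tool goes at most 41.7 mm and 7.16 degrees, less where a joint would pass 70% of its speed; a pose out of reach is approached as far as the arm can. A call is refused whole if a number of a shift passes 0.0417 or a number of a turn 7.16, either way. A call with a gripper value outside its range is refused whole. The fingers move at their own pace and stop on an object; "force" is the grip in N (left out, the last holds). Time passes only in rows, so rows that do not move let the fingers close. It gives the time, the measured TCP pose, the force and the opening at its end, in the units of the state.
- robot.get_obs(): the state, without advancing time (a new reading comes with each control period).
- robot.snapshot(name): name is "scene" or "top"; returns a dict with "frame" (480x640x3 uint8, blue, green, red), "K" (3x3 intrinsics, pixels), "dist" ([k1, k2, p1, p2, k3] as OpenCV has them; the pictures are not rectified), "position" and "attitude" of the camera in the world. Camera axes: x right, y down, z forward; pixel columns grow to the right and rows downward; lengths in m; the calibration is good to about 2 mm. A picture is of the moment at which its call begins. There is no depth.
- robot.job_done(): hands the job in, once; it reports no verdict.
The state is a dict: "t": time; "joint_positions": joint angles; "dq": joint speeds; "joint_torque": joint torques, N m; "eef_pos": TCP position; "orientation": TCP orientation; "contact_force": force on the tool from outside, world axes, zero at the start; "moment": the same for the moment, N m; "opening": finger opening in m.
Only numpy, scipy, OpenCV 4.12 (cv2) and the standard library are available. Lean on these libraries where they do the work, as an engineer would, in place of code of your own. Each camera call takes 0.05 s, during which the arm holds its last target.

## Working session

There is one attempt and no reset: what is moved stays moved. The work goes in short steps, Python scripts to look and compute and a tool call to move; the robot and the scene stay as the last step left them, time stands still between calls to the robot, and variables do not carry over. Pictures are saved under pics/ and viewed, and the job is handed in when it is done.

Besides the shell and the picture viewer there is one more tool, called as name([rows], argument=value, ...), one row to a line, values as JSON. apply_moves: Moves the arm, as the interface text tells. Its arguments: {"type":"object","properties":{"steps":{"type":"array"},"force":{"type":"number"}},"required":["steps"]}

```bash
ls; mkdir -p pics; python3 - <<'E'
from rig import robot
import cv2,numpy as np
for n in ["scene","top"]:
    s=robot.snapshot(n); cv2.imwrite(f"pics/{n}0.png",s["frame"])
    print(n,np.round(s["K"],1).tolist(),s["dist"],s["position"],s["attitude"])
o=robot.get_obs();print(o); print(robot.grasp_offset)
E
```

```text
pics
scene [[570.2, 0.0, 319.7], [0.0, 570.2, 235.2], [0.0, 0.0, 1.0]] [-0.14076154  0.          0.          0.          0.        ] [1.12646217 0.21169718 0.71434753] [ 0.52887593  0.75662652 -0.31076579 -0.22634307]
top [[433.9, 0.0, 317.2], [0.0, 433.9, 233.2], [0.0, 0.0, 1.0]] [-0.04477765  0.          0.          0.          0.        ] [ 0.4344589  -0.02432736  0.70564124] [-0.70188027  0.70759527 -0.05488349  0.06050474]
{'t': 0.1, 'joint_positions': array([-9.55407055e-01,  3.85480154e-01,  6.75500479e-03, -4.20201882e-04,
       -1.19401229e+00, -2.58581062e-01]), 'dq': array([ 0.00101849, -0.00234343,  0.00215233,  0.00184241,  0.00051103,
       -0.00128874]), 'joint_torque': array([-5.36560929e-04, -3.91690457e+01,  1.87933588e+01,  4.23185170e+00,
        1.34104479e-02, -7.07193681e-05]), 'eef_pos': array([ 0.21811213, -0.58512598,  0.22156796]), 'orientation': array([-1.77382885e-01,  9.84141419e-01,  9.62000482e-04, -2.33811118e-04]), 'contact_force': array([-0.5943206 , -0.17904731, -0.90251361]), 'moment': array([ 0.01601907,  0.00242465, -0.00562397]), 'opening': 0.08671980977894812}
0.0187
```

View pics/scene0.png

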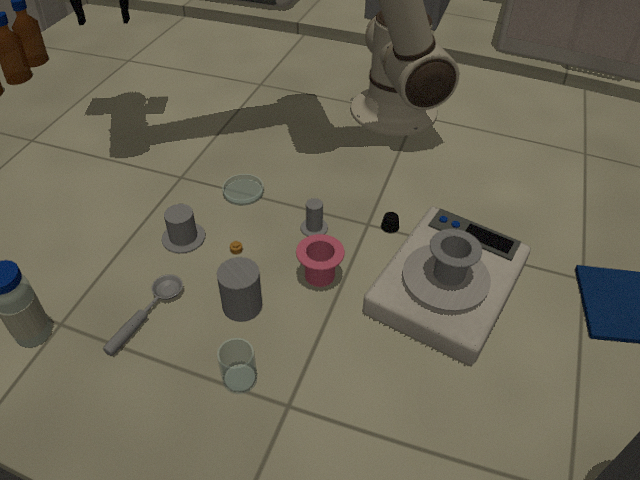

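View pics/top0.png

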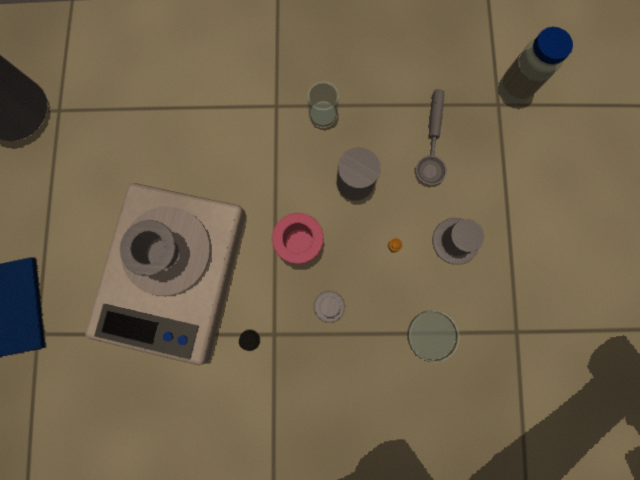

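The matching cup is at scene (182,228) / top (460,240). The lower cup on the balance is at scene (455,255) / top (150,248). The pink look-alike is in the middle, with the plain cup at top (358,175) and the small cup at top (330,306). Next I crop and segment the two cups.

```bash
cat > h.py <<'E'
import cv2,numpy as np
from scipy.spatial.transform import Rotation as R
def rays(s,px):
    p=cv2.undistortPoints(np.array(px,float).reshape(-1,1,2),np.array(s["K"]),np.array(s["dist"])).reshape(-1,2)
    d=np.c_[p,np.ones(len(p))]@R.from_quat(s["attitude"]).as_matrix().T
    return np.array(s["position"]),d/np.linalg.norm(d,axis=1)[:,None]
def onplane(s,px,z):
    o,d=rays(s,px); return o+d*((z-o[2])/d[:,2])[:,None]
def tri(s1,p1,s2,p2):
    o1,d1=rays(s1,[p1]);o2,d2=rays(s2,[p2]);d1=d1[0];d2=d2[0]
    t=np.linalg.lstsq(np.c_[d1,-d2],o2-o1,rcond=None)[0]
    a=o1+t[0]*d1;b=o2+t[1]*d2
    return (a+b)/2,np.linalg.norm(a-b)
def proj(s,P):
    Rm=R.from_quat(s["attitude"]).as_matrix().T
    return cv2.projectPoints(np.array(P,float).reshape(-1,1,3),cv2.Rodrigues(Rm)[0],-Rm@np.array(s["position"]),np.array(s["K"]),np.array(s["dist"]))[0].reshape(-1,2)
def circ(P):
    A=np.c_[2*P[:,:2],np.ones(len(P))];c=np.linalg.lstsq(A,(P[:,:2]**2).sum(1),rcond=None)[0]
    r=np.sqrt(c[2]+c[0]**2+c[1]**2); return c[:2],r
E
python3 - <<'E'
import cv2,numpy as np
s=cv2.imread("pics/scene0.png");t=cv2.imread("pics/top0.png")
def crop(i,x,y,w=100,h=75,k=4): return cv2.resize(i[y:y+h,x:x+w],None,fx=k,fy=k,interpolation=cv2.INTER_CUBIC)
o=np.vstack([np.hstack([crop(s,130,190),crop(s,405,215)]),np.hstack([crop(t,410,200),crop(t,105,205)])])
cv2.imwrite("pics/crops.png",np.clip(o.astype(float)*1.3,0,255).astype(np.uint8))
for im,pts in ((s,[(180,212),(182,235),(170,240),(200,245),(180,255),(455,237),(440,300),(455,270),(490,290)]),(t,[(468,235),(440,245),(452,260),(425,240),(130,245),(150,250),(190,265)])):
    for x,y in pts: print((x,y),im[y,x],cv2.cvtColor(im[y:y+1,x:x+1],cv2.COLOR_BGR2HSV)[0,0])
E
```

```text
(180, 212) [ 96 102 105] [ 20  22 105]
(182, 235) [59 61 65] [10 24 65]
(170, 240) [51 53 53] [30 10 53]
(200, 245) [66 74 76] [24 34 76]
(180, 255) [ 99 122 127] [ 25  56 127]
(455, 237) [51 56 56] [30 23 56]
(440, 300) [111 119 125] [ 17  29 125]
(455, 270) [56 60 61] [24 21 61]
(490, 290) [121 135 143] [ 19  39 143]
(468, 235) [ 88  96 105] [ 14  41 105]
(440, 245) [ 83  91 102] [ 13  48 102]
(452, 260) [ 93 101 112] [ 13  43 112]
(425, 240) [ 82 109 125] [ 19  88 125]
(130, 245) [80 87 98] [12 47 98]
(150, 250) [ 87  94 106] [ 11  46 106]
(190, 265) [101 112 130] [ 11  57 130]
```

View pics/crops.png

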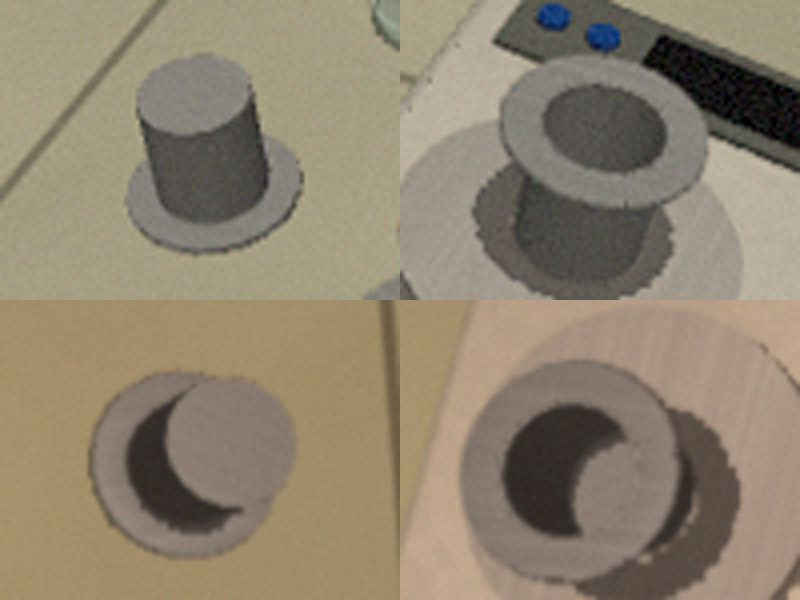

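```bash
cat > seg.py <<'E'
from h import *
import pickle
def blobs(im,x,y,w,h,f,k=6):
    c=cv2.resize(cv2.bilateralFilter(im,5,40,3)[y:y+h,x:x+w],None,fx=k,fy=k,interpolation=cv2.INTER_CUBIC)
    hsv=cv2.cvtColor(c,cv2.COLOR_BGR2HSV); return f(hsv).astype(np.uint8)*255,c
E
python3 - <<'E'
from seg import *
s=cv2.imread("pics/scene0.png");t=cv2.imread("pics/top0.png")
out=[]
for im,x,y,f in ((s,130,190,lambda h:(h[...,1]<45)),(s,130,190,lambda h:(h[...,2]>90)&(h[...,1]<45)),(s,405,215,lambda h:(h[...,2]<117)),
                 (s,405,215,lambda h:(h[...,2]<82)),(t,410,200,lambda h:h[...,1]<67),(t,410,200,lambda h:(h[...,1]<67)&(h[...,2]>82)),(t,105,205,lambda h:h[...,2]<122),(t,105,205,lambda h:(h[...,2]<75))):
    m,c=blobs(im,x,y,100,75,f,3); 
    c[cv2.Canny(m,50,100)>0]=(0,255,0); out.append(c[:, :266])
o=np.vstack([np.hstack(out[i:i+3]) for i in (0,3)]+[np.hstack(out[6:]+[out[0]*0])])
cv2.imwrite("pics/masks.png",cv2.resize(o,None,fx=.88,fy=.88))
E
```

```text
(no output)
```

View pics/masks.png

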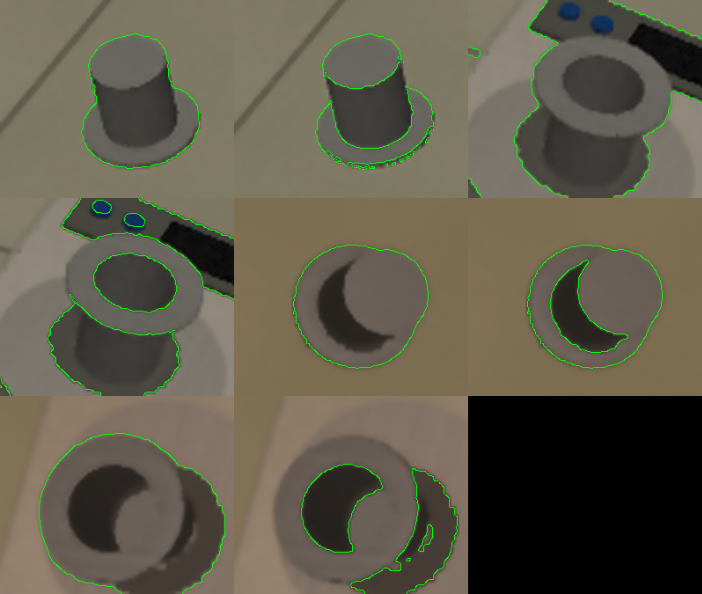

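```bash
cat > meas.py <<'E'
from seg import *
from rig import robot
K=6
def cont(im,x,y,f,seed,inside=True):
    m,c=blobs(im,x,y,100,75,f,K)
    cs,_=cv2.findContours(m,cv2.RETR_LIST,cv2.CHAIN_APPROX_NONE)
    cs=[q for q in cs if len(q)>60]
    b=max(cs,key=lambda q:cv2.pointPolygonTest(q,((seed[0]-x)*K,(seed[1]-y)*K),False)*1e6-cv2.contourArea(q))
    p=b.reshape(-1,2)
    p=p[(p>2).all(1)&(p[:,0]<100*K-3)&(p[:,1]<75*K-3)]
    return (p+.5)/K-.5+[x,y]
def ell(p):
    for _ in range(3):
        e=cv2.fitEllipseDirect(p.astype(np.float32).reshape(-1,1,2)); 
        break
    return np.array(e[0]),e
if __name__=="__main__":
    S=robot.snapshot("scene");T=robot.snapshot("top");s,t=S["frame"],T["frame"]
    # upper top disc
    us=cont(s,130,190,lambda h:(h[...,2]>90)&(h[...,1]<45),(179,213))
    ao=cont(t,410,200,lambda h:h[...,1]<67,(460,240))
    cr=cont(t,410,200,lambda h:h[...,2]<75,(446,247))
    c0=np.array([467.75,235.2])
    def near(p,c,r,d): 
        q=np.linalg.norm(p-c,axis=1); return p[abs(q-r)<d]
    a=ao[(ao[:,0]>c0[0]+4)&(ao[:,1]<c0[1]+8)]; b=near(cr,c0,16.2,1.5)
    ut=np.vstack([a,b]); print("us",ell(us)[1],"ut",ell(ut)[1],len(a),len(b))
    P,e=tri(S,ell(us)[0],T,ell(ut)[0]); print("upper top",P,e)
    for q,p in((S,us),(T,ut)): print("  circ",circ(onplane(q,p,P[2])))
    # flange on bench, left arc top view
    fl=ao[ao[:,0]<452]
    for z in(0,.005): print(" flange top view",z,circ(onplane(T,fl,z)))
    so=cont(s,130,190,lambda h:(h[...,1]<45),(180,228)); fs=so[so[:,1]>235]
    for z in(0,.005): print(" flange scene",z,circ(onplane(S,fs,z)))
    # lower
    ls=cont(s,405,215,lambda h:(h[...,2]<82),(456,246))
    lo=cont(t,105,205,lambda h:h[...,2]<122,(150,248))
    lo=lo[(lo[:,0]<150)&(lo[:,1]<260)|(lo[:,1]<228)&(lo[:,0]<160)]
    e1=ell(ls)[1];e2=ell(lo)[1];print("ls",e1,"lo",e2)
    P,e=tri(S,e1[0],T,e2[0]);print("lower rim",P,e)
    for q,p in((S,ls),(T,lo)): print("  circ",circ(onplane(q,p,P[2])))
    for z in (.12,.122,.124): print(z,[circ(onplane(q,p,z)) for q,p in((S,ls),(T,lo))])
    sh=cont(t,105,205,lambda h:(h[...,2]<75),(140,248)); sh=sh[sh[:,0]<148]
    print("mouth top",circ(onplane(T,sh,.122)))
E
python3 meas.py
```

```text
us ((177.92819213867188, 212.9114990234375), (19.196470260620117, 29.854982376098633), 77.8364028930664) ut ((467.07879638671875, 235.2226104736328), (31.22257423400879, 33.80012893676758), 143.15196228027344) 159 230
upper top [ 0.53627289 -0.24706882  0.05904784] 0.0013838183627653995
  circ (array([ 0.53587441, -0.24807265]), np.float64(0.02497659262941225))
  circ (array([ 0.53602202, -0.24640789]), np.float64(0.024654915153628453))
 flange top view 0 (array([ 0.53664795, -0.24721766]), np.float64(0.038617763900195896))
 flange top view 0.005 (array([ 0.53592386, -0.24563831]), np.float64(0.03834412793854004))
 flange scene 0 (array([ 0.53545744, -0.24854281]), np.float64(0.03953649638340177))
 flange scene 0.005 (array([ 0.53959411, -0.24532141]), np.float64(0.03925976485885263))
ls ((455.8764343261719, 246.6988525390625), (21.096702575683594, 31.682693481445312), 104.45230102539062) lo ((147.67425537109375, 247.93716430664062), (55.587833404541016, 58.60393524169922), 26.61642837524414)
lower rim [0.51263965 0.21260191 0.12037407] 0.0006829369390783432
  circ (array([0.51244946, 0.21220674]), np.float64(0.02258443024165163))
  circ (array([0.5142121 , 0.21356204]), np.float64(0.03892668566088277))
0.12 [(array([0.51206277, 0.21220706]), np.float64(0.022598653220781414)), (array([0.51426307, 0.21371409]), np.float64(0.038951565166187745))]
0.122 [(array([0.51413025, 0.21220535]), np.float64(0.02252260797128616)), (array([0.51399054, 0.21290116]), np.float64(0.03881854323243766))]
0.124 [(array([0.51619772, 0.21220363]), np.float64(0.02244656272180973)), (array([0.513718  , 0.21208823]), np.float64(0.038685521298690344))]
mouth top (array([0.5137021 , 0.21595489]), np.float64(0.02122993718676145))
```

```bash
cat > d.py <<'E'
from h import *
from rig import robot
import sys
o=robot.get_obs(); Rm=R.from_quat(o["orientation"])
tgt=np.array(eval(sys.argv[1]))
print("t",o["t"],"pos",np.round(o["eef_pos"],4),"open",round(o["opening"],4),"F",np.round(o["contact_force"],2),"M",np.round(o["moment"],2))
print("tool shift mm",np.round(Rm.inv().apply(tgt-o["eef_pos"])*1000,1))
Rt=R.from_quat([-.1774,.98414,0,0])
print("tilt corr deg (tool)",np.round(np.degrees((Rm.inv()*Rt).as_rotvec()),2))
E
python3 d.py "[.536,-.2472,.13]"; python3 - <<'E'
from h import *
from rig import robot
S=robot.snapshot("scene"); print(onplane(S,[(15,80),(30,65),(40,345),(180,228),(236,250),(314,232),(240,315)],0).round(3))
E
```

```text
t 0.2 pos [ 0.2182 -0.5853  0.2219] open 0.0871 F [-0.64 -0.24 -0.19] M [ 0.05 -0.03 -0.01]
tool shift mm [-415.9  205.7   92.1]
tilt corr deg (tool) [ 0.07 -0.01  0.  ]
[[ 0.183 -0.965  0.   ]
 [ 0.105 -0.982  0.   ]
 [ 0.821 -0.343  0.   ]
 [ 0.517 -0.265  0.   ]
 [ 0.531 -0.146  0.   ]
 [ 0.442 -0.035  0.   ]
 [ 0.656 -0.079  0.   ]]
```

apply_moves([
  [[-0.015, 0.007, 0], [0, 0, 0], 1],
  [[-0.028, 0.014, 0], [0, 0, 0], 1],
  [[-0.034, 0.017, 0], [0, 0, 0], 1],
  [[-0.034, 0.017, 0], [0, 0, 0], 1],
  [[-0.034, 0.017, 0], [0, 0, 0], 1],
  [[-0.034, 0.017, 0], [0, 0, 0], 1],
  [[-0.034, 0.017, 0.01], [0, 0, 0], 1],
  [[-0.034, 0.017, 0.01], [0, 0, 0], 1],
  [[-0.034, 0.017, 0.01], [0, 0, 0], 1],
  [[-0.034, 0.017, 0.01], [0, 0, 0], 1],
], force=25)

```text
t: 1.08
eef_pos: [0.4596, -0.3269, 0.1823]
orientation: [-0.177, 0.984, -0.0, 0.0]
contact_force: [0.7, -0.6, -0.4]
opening: 0.0871
```

```bash
python3 d.py "[.536,-.2472,.13]"
```

```text
t 1.0833 pos [ 0.4596 -0.3269  0.1823] open 0.0871 F [ 0.66 -0.56 -0.41] M [-0.07 -0.05 -0.03]
tool shift mm [-99.4  48.   52.4]
tilt corr deg (tool) [-0.02  0.02  0.01]
```

apply_moves([
  [[-0.03, 0.015, 0.012], [0, 0, 0], 1],
  [[-0.028, 0.013, 0.012], [0, 0, 0], 1],
  [[-0.022, 0.011, 0.012], [0, 0, 0], 1],
  [[-0.013, 0.006, 0.01], [0, 0, 0], 1],
  [[-0.006, 0.003, 0.005], [0, 0, 0], 1],
  [[0, 0, 0], [0, 0, 0], 1],
  [[0, 0, 0], [0, 0, 0], 1],
  [[0, 0, 0], [0, 0, 0], 1],
])

```text
t: 1.75
eef_pos: [0.5342, -0.25, 0.1323]
orientation: [-0.177, 0.984, -0.0, 0.0]
contact_force: [0.5, -1.1, 1.1]
opening: 0.087
```

```bash
python3 d.py "[.536,-.2472,.0213]"; python3 - <<'E'
from h import *
from rig import robot
S=robot.snapshot("scene");cv2.imwrite("pics/a.png",S["frame"])
E
```

```text
t 1.75 pos [ 0.5342 -0.25    0.1323] open 0.087 F [ 0.46 -1.06  1.08] M [ 0.    0.02 -0.01]
tool shift mm [ -2.6   2.1 111. ]
tilt corr deg (tool) [-0.04  0.03 -0.07]
```

View pics/a.png

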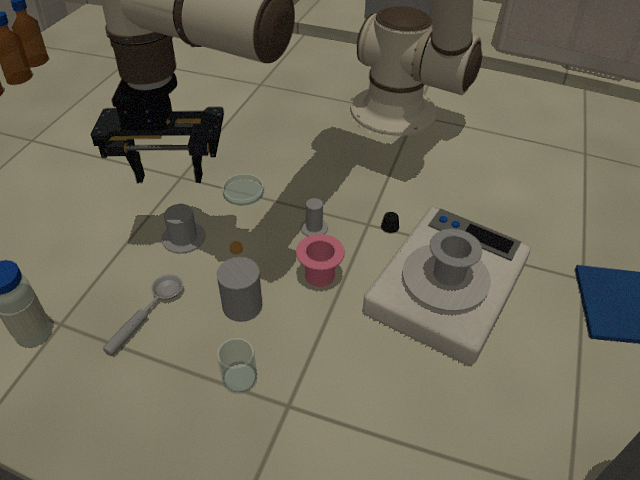

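The fingertips, at scene (138,180) and (198,180), straddle the matching cup, and all the cups are where they were. I descend now.

apply_moves([
  [[-0.0025, 0.002, 0.01], [0, 0, 0], 1],
  [[0, 0, 0.02], [0, 0, 0], 1],
  [[0, 0, 0.025], [0, 0, 0], 1],
  [[0, 0, 0.022], [0, 0, 0], 1],
  [[0, 0, 0.015], [0, 0, 0], 1],
  [[0, 0, 0.01], [0, 0, 0], 1],
  [[0, 0, 0.005], [0, 0, 0], 1],
  [[0, 0, 0.003], [0, 0, 0], 1],
  [[0, 0, 0], [0, 0, 0], 1],
  [[0, 0, 0], [0, 0, 0], 1],
])

```text
t: 2.63
eef_pos: [0.5369, -0.2464, 0.0224]
orientation: [-0.177, 0.984, -0.0, 0.001]
contact_force: [0.4, -0.5, 0.9]
opening: 0.087
```

```bash
python3 d.py "[.536,-.2472,.0213]"; python3 - <<'E'
from h import *
from rig import robot
S=robot.snapshot("scene");cv2.imwrite("pics/b.png",cv2.resize(S["frame"][100:300,80:330],None,fx=3,fy=3))
E
```

```text
t 2.6333 pos [ 0.5369 -0.2464  0.0224] open 0.087 F [ 0.38 -0.45  0.9 ] M [-0.01  0.02 -0.01]
tool shift mm [ 1.1 -0.4  1.1]
tilt corr deg (tool) [-0.06  0.08  0.01]
```

View pics/b.png

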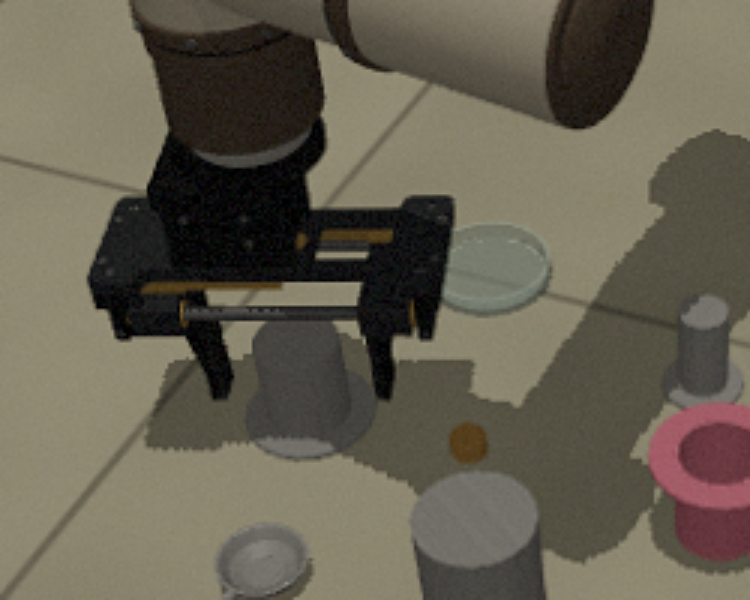

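The cup stands between the open fingers (crop (300,380)), with finger gaps on both sides. I close.

apply_moves([
  [[0.001, 0, 0.001], [0, 0, 0], 0.6],
  [[0, 0, 0], [0, 0, 0], 0.4],
  [[0, 0, 0], [0, 0, 0], 0.4],
  [[0, 0, 0], [0, 0, 0], 0.3],
  [[0, 0, 0], [0, 0, 0], 0.2],
  [[0, 0, 0], [0, 0, 0], 0.2],
  [[0, 0, 0], [0, 0, 0], 0.2],
  [[0, 0, 0], [0, 0, 0], 0.2],
], force=30)

```text
t: 3.35
eef_pos: [0.5355, -0.2465, 0.0211]
orientation: [-0.177, 0.984, -0.0, 0.0]
contact_force: [-1.5, 1.3, 5.8]
opening: 0.0779
```

```bash
python3 d.py "[.536,-.2472,.0213]"
```

```text
t 3.35 pos [ 0.5355 -0.2465  0.0211] open 0.0779 F [-1.54  1.35  5.77] M [ 0.4   0.42 -0.08]
tool shift mm [-0.3 -0.8 -0.2]
tilt corr deg (tool) [-0.01  0.02  0.01]
```

```bash
python3 - <<'E'
from h import *
from rig import robot
S=robot.snapshot("scene");cv2.imwrite("pics/c.png",cv2.resize(S["frame"][140:270,110:270],None,fx=4,fy=4))
o=robot.get_obs();print(o["opening"],o["contact_force"])
E
```

```text
0.07791945092861452 [-1.34513844  1.53359078  5.33203223]
```

View pics/c.png

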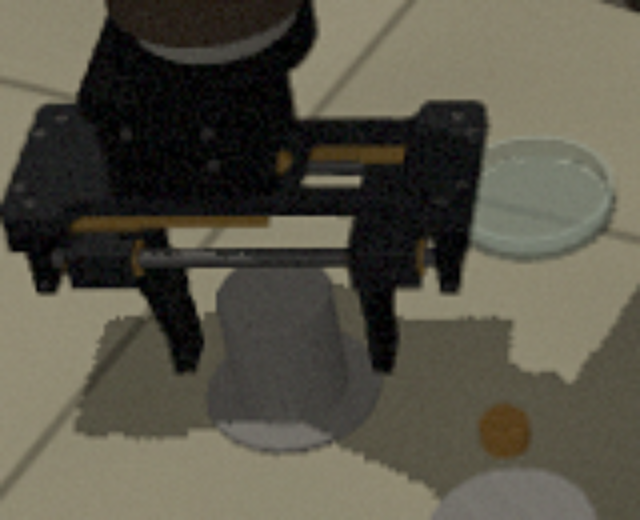

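```bash
python3 - <<'E'
from h import *
from rig import robot
S=robot.snapshot("scene");o=robot.get_obs();Rm=R.from_quat(o["orientation"])
I=cv2.resize(S["frame"][140:270,110:270],None,fx=4,fy=4)
I=np.clip(I*2.0,0,255).astype(np.uint8)
for z,c in((0,(0,255,0)),(-.0187,(0,0,255))):
  for y in(-.039,.039):
    p=o["eef_pos"]+Rm.apply([0,y,z]); q=proj(S,p)[0]; print(p.round(4),q.round(1))
    cv2.circle(I,tuple(((q-[110,140])*4).astype(int).tolist()),4,c,1)
cv2.imwrite("pics/d.png",I)
T=robot.snapshot("top");cv2.imwrite("pics/dt.png",cv2.resize(T["frame"][170:320,380:580],None,fx=4,fy=4))
print(robot.get_obs()["opening"],robot.get_obs()["joint_torque"])
E
```

```text
[ 0.5491 -0.2831  0.0211] [160.3 228.8]
[ 0.5219 -0.21    0.0211] [204.3 228.8]
[ 0.5491 -0.2831  0.0398] [158.4 221. ]
[ 0.5219 -0.21    0.0398] [202.9 221. ]
0.07815856419654292 [ -0.23598692 -38.0454433   12.72187293   2.88863383   0.43115627
   0.09435506]
```

View pics/d.png

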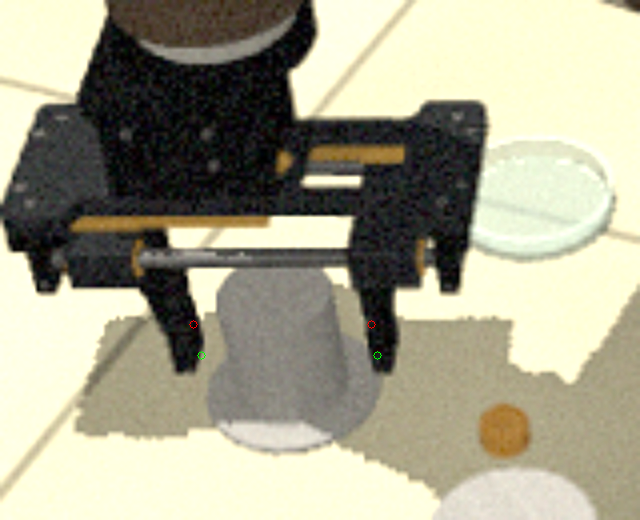

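View pics/dt.png

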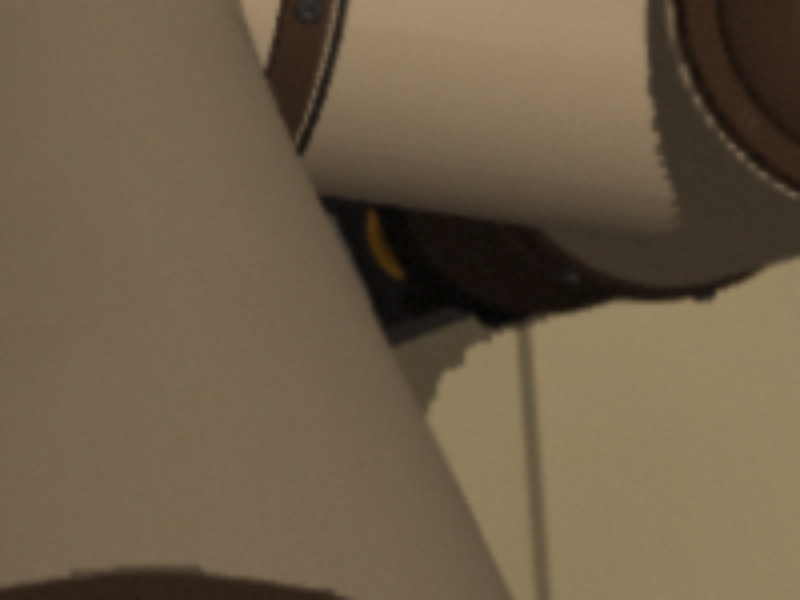

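```bash
python3 - <<'E'
from h import *
from rig import robot
S=robot.snapshot("scene");o=robot.get_obs();Rm=R.from_quat(o["orientation"])
k=8
I=cv2.resize(S["frame"][195:260,145:225],None,fx=k,fy=k,interpolation=cv2.INTER_CUBIC)
I=np.clip(I*2.2,0,255).astype(np.uint8)
def dr(p,c):
    q=proj(S,p)[0]; cv2.circle(I,tuple(np.round((q-[145,195]+.5)*k).astype(int).tolist()),2,c,-1)
for x in(-.0095,.0095):
  for y in(-.039,.039,-.054,.054):
    dr(o["eef_pos"]+Rm.apply([x,y,0]),(0,255,0)); dr(o["eef_pos"]+Rm.apply([x,y,.02]),(255,0,0))
for a in np.linspace(0,6.28,40):
    for r,z,c in((.039,.005,(0,0,255)),(.025,.06,(0,0,255)),(.039,.0,(0,255,255))): dr([.536+r*np.cos(a),-.2472+r*np.sin(a),z],c)
cv2.imwrite("pics/e.png",I); print(o["opening"],o["eef_pos"],o["contact_force"])
E
```

```text
0.07774840301554233 [ 0.5354387  -0.24653345  0.02107188] [-1.28306951  1.57468391  5.60228397]
```

View pics/e.png

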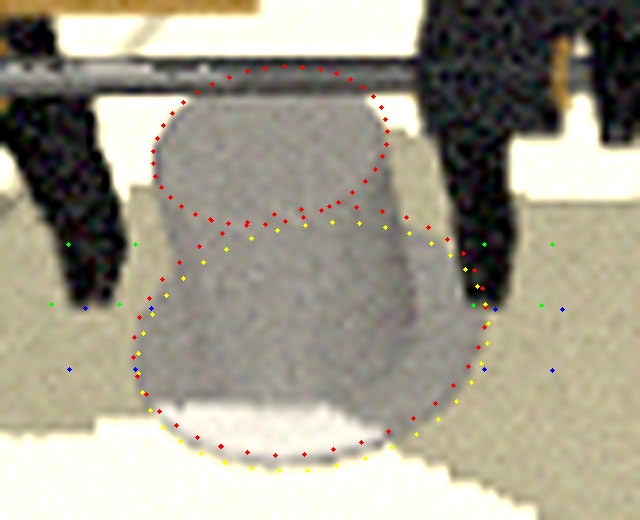

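The fingers stopped at 78 mm without visibly touching the 50 mm body: finger tips at scene (156,233) and (206,233), body untouched. I check whether they are just slow or blocked.

apply_moves([
  [[0, 0, 0], [0, 0, 0], 0.2],
  [[0, 0, 0], [0, 0, 0], 0.2],
  [[0, 0, 0], [0, 0, 0], 0.2],
])

```text
t: 3.8
eef_pos: [0.5355, -0.2465, 0.0211]
orientation: [-0.177, 0.984, -0.0, 0.0]
contact_force: [-1.4, 1.0, 5.8]
opening: 0.0777
```

```bash
python3 d.py "[.536,-.2472,.0213]"; python3 - <<'E'
from h import *
from rig import robot
S=robot.snapshot("scene");cv2.imwrite("pics/f.png",S["frame"]);print(onplane(S,[(243,190),(224,190),(263,190),(244,177),(244,203)],0.01).round(3))
E
```

```text
t 3.8 pos [ 0.5355 -0.2465  0.0211] open 0.0777 F [-1.39  0.97  5.81] M [ 0.34  0.44 -0.13]
tool shift mm [-0.3 -0.8 -0.2]
tilt corr deg (tool) [-0.01  0.01  0.01]
[[ 0.392 -0.198  0.01 ]
 [ 0.404 -0.232  0.01 ]
 [ 0.378 -0.162  0.01 ]
 [ 0.355 -0.213  0.01 ]
 [ 0.425 -0.18   0.01 ]]
```

View pics/f.png

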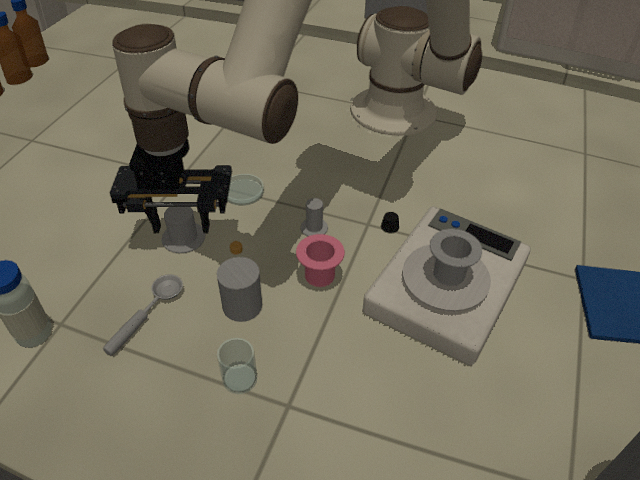

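Blocked, with a 6 N upward force on the tool. I open, rise 12 mm and try again.

apply_moves([
  [[0, 0, 0], [0, 0, 0], 1],
  [[0, 0, -0.006], [0, 0, 0], 1],
  [[0, 0, -0.006], [0, 0, 0], 1],
  [[0, 0, 0], [0, 0, 0], 1],
  [[0, 0, 0], [0, 0, 0], 1],
  [[0, 0, 0], [0, 0, 0], 1],
])

```text
t: 4.35
eef_pos: [0.5353, -0.2465, 0.0325]
orientation: [-0.177, 0.984, 0.0, 0.0]
contact_force: [0.3, 0.0, -0.2]
opening: 0.0868
```

```bash
python3 d.py "[.536,-.2472,.0333]"
```

```text
t 4.35 pos [ 0.5353 -0.2465  0.0325] open 0.0868 F [ 0.26  0.03 -0.24] M [-0.01  0.01  0.02]
tool shift mm [-0.4 -0.9 -0.8]
tilt corr deg (tool) [0.   0.01 0.  ]
```

apply_moves([
  [[0, 0, 0], [0, 0, 0], 0.7],
  [[0, 0, 0], [0, 0, 0], 0.5],
  [[0, 0, 0], [0, 0, 0], 0.4],
  [[0, 0, 0], [0, 0, 0], 0.3],
  [[0, 0, 0], [0, 0, 0], 0.3],
  [[0, 0, 0], [0, 0, 0], 0.3],
])

```text
t: 4.85
eef_pos: [0.5352, -0.2465, 0.0323]
orientation: [-0.177, 0.984, 0.0, -0.0]
contact_force: [0.4, -0.4, -2.2]
opening: 0.0779
```

```bash
python3 d.py "[.536,-.2472,.0333]"; python3 - <<'E'
from h import *
from rig import robot
S=robot.snapshot("scene");cv2.imwrite("pics/g.png",cv2.resize(S["frame"][140:270,110:270],None,fx=4,fy=4))
E
```

```text
t 4.85 pos [ 0.5352 -0.2465  0.0323] open 0.0779 F [ 0.41 -0.42 -2.25] M [-0.1  -0.05 -0.03]
tool shift mm [-0.5 -0.9 -1. ]
tilt corr deg (tool) [ 0.01 -0.02  0.  ]
```

View pics/g.png

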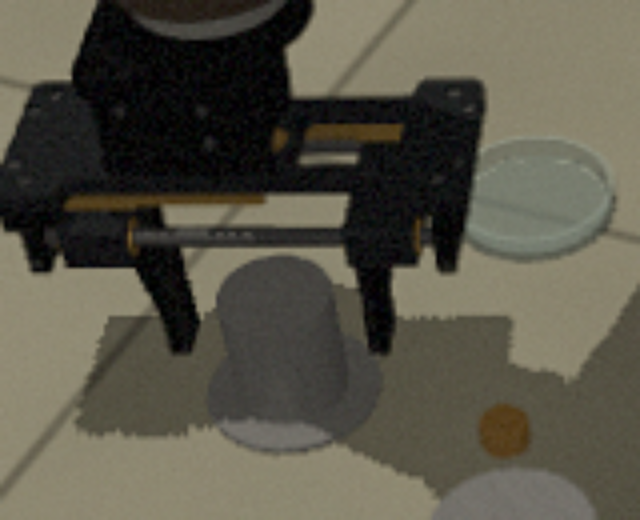

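Same 78 mm stop at a different height, and the force readings look like a held cup. I lift a little to see whether the cup comes along.

apply_moves([
  [[0, 0, -0.005], [0, 0, 0], 0.3],
  [[0, 0, -0.01], [0, 0, 0], 0.3],
  [[0, 0, -0.01], [0, 0, 0], 0.3],
  [[0, 0, -0.005], [0, 0, 0], 0.3],
  [[0, 0, 0], [0, 0, 0], 0.3],
])

```text
t: 5.32
eef_pos: [0.5367, -0.2468, 0.0649]
orientation: [-0.178, 0.984, -0.001, 0.002]
contact_force: [-0.2, -0.1, -1.1]
opening: 0.0779
```

```bash
python3 d.py "[.536,-.2472,.0333]"; python3 - <<'E'
from h import *
from rig import robot
S=robot.snapshot("scene");cv2.imwrite("pics/i.png",cv2.resize(S["frame"][140:270,110:270],None,fx=4,fy=4))
E
```

```text
t 5.3167 pos [ 0.5367 -0.2468  0.0649] open 0.0779 F [-0.17 -0.09 -1.06] M [-0.04 -0.01  0.  ]
tool shift mm [ 0.9 -0.  31.6]
tilt corr deg (tool) [-0.14  0.21  0.03]
```

View pics/i.png

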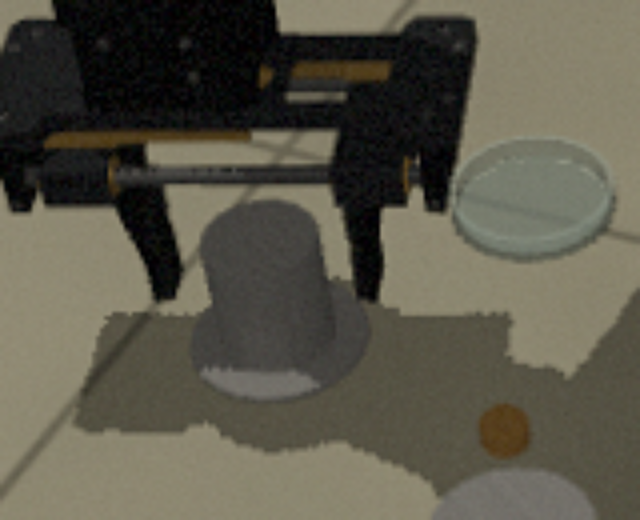

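The cup comes along: it is lifted about 32 mm and still upright, bottom at crop (280,390). The grip works although the reading says 78 mm. I raise it clear of the balance height.

apply_moves([
  [[0, 0, -0.01], [0, 0, 0], 0.3],
  [[0, 0, -0.018], [0, 0, 0], 0.3],
  [[0, 0, -0.022], [0, 0, 0], 0.3],
  [[0, 0, -0.022], [0, 0, 0], 0.3],
  [[0, 0, -0.022], [0, 0, 0], 0.3],
  [[0, 0, -0.02], [0, 0, 0], 0.3],
  [[0, 0, -0.015], [0, 0, 0], 0.3],
  [[0, 0, -0.008], [0, 0, 0], 0.3],
  [[0, 0, 0], [0, 0, 0], 0.3],
])

```text
t: 6.12
eef_pos: [0.5362, -0.2468, 0.2018]
orientation: [-0.178, 0.984, -0.001, 0.002]
contact_force: [0.2, -0.4, -2.2]
opening: 0.0778
```

```bash
python3 d.py "[.514,.2128,.2]"; python3 - <<'E'
from h import *
from rig import robot
S=robot.snapshot("scene");cv2.imwrite("pics/j.png",S["frame"])
E
```

```text
t 6.1167 pos [ 0.5362 -0.2468  0.2018] open 0.0778 F [ 0.23 -0.42 -2.22] M [ 0.02 -0.03  0.01]
tool shift mm [-139.8  438.4    1.3]
tilt corr deg (tool) [-0.13  0.19  0.02]
```

View pics/j.png

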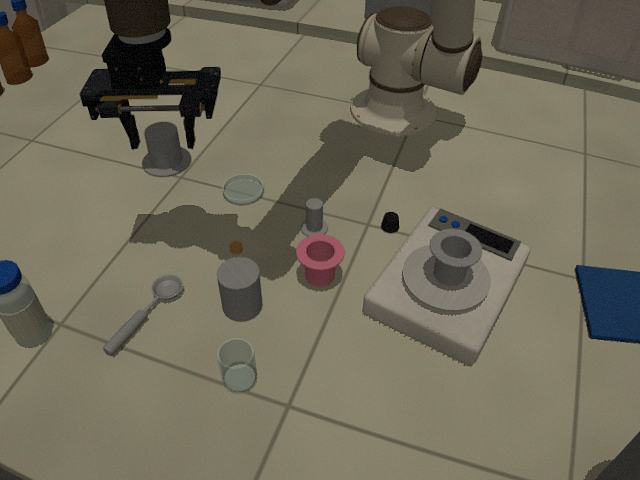

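The cup is held upright at scene (165,150), and the other cups have not moved. I carry it across.

apply_moves([
  [[-0.003, 0.01, 0], [0, 0, 0], 0.3],
  [[-0.006, 0.018, 0], [0, 0, 0], 0.3],
  [[-0.008, 0.025, 0], [0, 0, 0], 0.3],
  [[-0.008, 0.026, 0], [0, 0, 0], 0.3],
  [[-0.008, 0.026, 0], [0, 0, 0], 0.3],
  [[-0.008, 0.026, 0], [0, 0, 0], 0.3],
  [[-0.008, 0.026, 0], [0, 0, 0], 0.3],
  [[-0.008, 0.026, 0], [0, 0, 0], 0.3],
  [[-0.008, 0.026, 0], [0, 0, 0], 0.3],
  [[-0.008, 0.026, 0], [0, 0, 0], 0.3],
])

```text
t: 7.0
eef_pos: [0.5202, 0.0008, 0.198]
orientation: [-0.177, 0.984, 0.0, -0.002]
contact_force: [1.2, 0.2, -1.1]
opening: 0.0782
```

apply_moves([
  [[-0.008, 0.026, 0], [0, 0, 0], 0.3],
  [[-0.008, 0.026, 0], [0, 0, 0], 0.3],
  [[-0.008, 0.026, 0], [0, 0, 0], 0.3],
  [[-0.008, 0.026, 0], [0, 0, 0], 0.3],
  [[-0.008, 0.026, 0], [0, 0, 0], 0.3],
  [[-0.008, 0.024, 0], [0, 0, 0], 0.3],
  [[-0.006, 0.018, 0], [0, 0, 0], 0.3],
  [[-0.004, 0.011, 0], [0, 0, 0], 0.3],
  [[0, 0, 0], [0, 0, 0], 0.3],
  [[0, 0, 0], [0, 0, 0], 0.3],
])

```text
t: 7.83
eef_pos: [0.5113, 0.1909, 0.1985]
orientation: [-0.178, 0.984, -0.001, -0.001]
contact_force: [-0.2, -0.2, -1.6]
opening: 0.078
```

```bash
python3 d.py "[.514,.2128,.2]"; python3 - <<'E'
from h import *
from rig import robot
S=robot.snapshot("scene");T=robot.snapshot("top")
np.savez("k.npz",S=S["frame"],T=T["frame"])
a=cv2.resize(S["frame"][140:320,350:530],None,fx=2.2,fy=2.2);b=cv2.resize(T["frame"][140:320,70:250],None,fx=2.2,fy=2.2)
cv2.imwrite("pics/k.png",np.hstack([a,b]))
E
```

```text
t 7.8333 pos [0.5113 0.1909 0.1985] open 0.078 F [-0.17 -0.2  -1.58] M [-0.03 -0.06  0.  ]
tool shift mm [-10.2  19.5  -1.6]
tilt corr deg (tool) [-0.03 -0.15  0.06]
```

View pics/k.png

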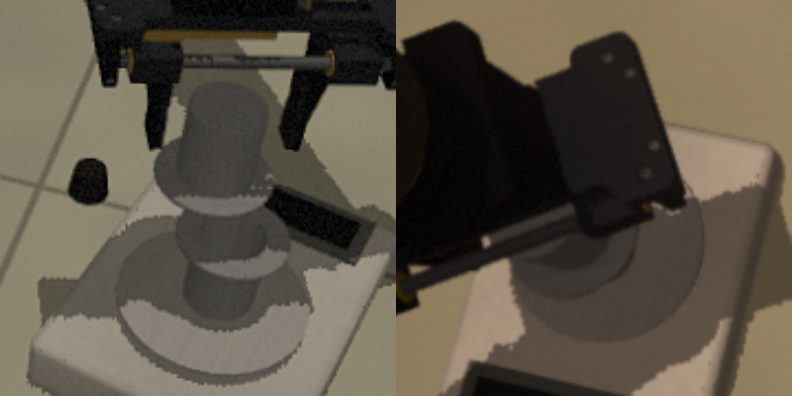

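apply_moves([
  [[-0.004, 0.008, 0], [0, 0, 0], 0.3],
  [[-0.004, 0.008, 0], [0, 0, 0], 0.3],
  [[-0.002, 0.0035, 0.006], [0, 0, 0], 0.3],
  [[0, 0, 0.006], [0, 0, 0], 0.3],
  [[0, 0, 0.006], [0, 0, 0], 0.3],
  [[0, 0, 0], [0, 0, 0], 0.3],
  [[0, 0, 0], [0, 0, 0], 0.3],
  [[0, 0, 0], [0, 0, 0], 0.3],
])

```text
t: 8.6
eef_pos: [0.5147, 0.2125, 0.1815]
orientation: [-0.177, 0.984, -0.0, -0.0]
contact_force: [-0.2, -0.1, -1.8]
opening: 0.078
```

```bash
python3 d.py "[.514,.2128,.1545]"; python3 - <<'E'
from h import *
from rig import robot
S=robot.snapshot("scene");T=robot.snapshot("top")
np.savez("l.npz",S=S["frame"],T=T["frame"])
a=cv2.resize(S["frame"][165:315,405:515],None,fx=4,fy=4,interpolation=cv2.INTER_CUBIC);b=cv2.resize(T["frame"][170:320,100:188],None,fx=4,fy=4)
cv2.imwrite("pics/l.png",np.clip(np.hstack([a,b])*1.6,0,255).astype(np.uint8))
E
```

```text
t 8.6 pos [0.5147 0.2125 0.1815] open 0.078 F [-0.24 -0.13 -1.82] M [ 0.    0.02 -0.02]
tool shift mm [ 0.6  0.6 27. ]
tilt corr deg (tool) [-0.02 -0.01  0.  ]
```

View pics/l.png

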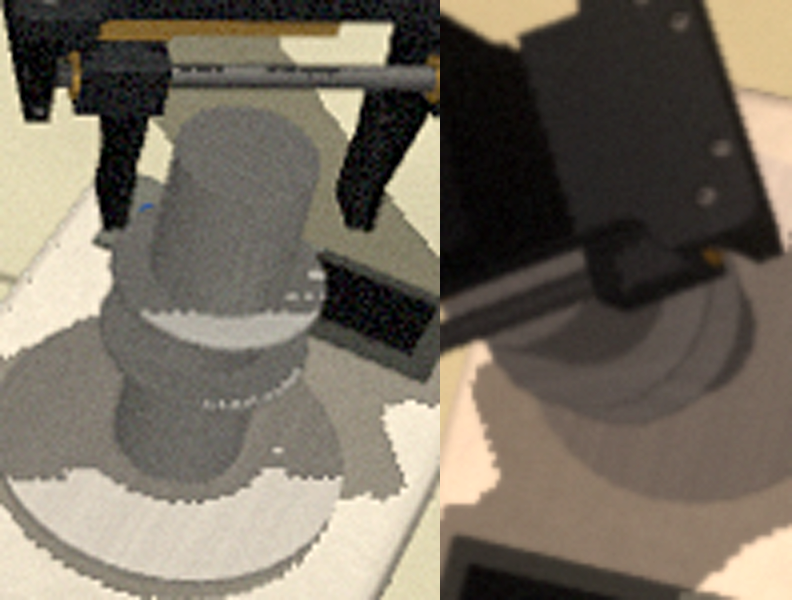

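```bash
cat > ov.py <<'E'
from h import *
from rig import robot
from scipy.optimize import least_squares
import sys
S=robot.snapshot("scene");o=robot.get_obs()
def fit(pts,z,r):
    P=onplane(S,pts,z)[:,:2]
    f=least_squares(lambda c:np.linalg.norm(P-c,axis=1)-r,P.mean(0)); return f.x,np.abs(f.fun).max()
def overlay(name,circs,x0,y0,w,h,k,g=1.6):
    I=np.clip(cv2.resize(S["frame"][y0:y0+h,x0:x0+w],None,fx=k,fy=k,interpolation=cv2.INTER_CUBIC)*g,0,255).astype(np.uint8)
    for (cx,cy,z,r,col) in circs:
        a=np.linspace(0,2*np.pi,60)
        q=proj(S,np.c_[cx+r*np.cos(a),cy+r*np.sin(a),0*a+z])
        for p in q: cv2.circle(I,tuple(np.round((p-[x0,y0]+.5)*k).astype(int).tolist()),1,col,-1)
    cv2.imwrite(name,I)
E
python3 - <<'E'
from ov import *
zb=o["eef_pos"][2]-.0323
x,y=o["eef_pos"][:2]
overlay("pics/m.png",[(x,y,zb,.039,(0,255,255)),(x,y,zb+.005,.039,(0,165,255)),(x,y,zb+.06,.025,(0,0,255)),(.514,.2128,.122,.039,(0,255,0)),(.514,.2128,.062,.025,(0,255,0))],405,165,110,125,5)
c=lambda p:np.array(p)/4-.375+[405,165]
print("disc",fit(c([(163,215),(175,150),(205,113),(245,104),(290,118),(320,150)])[1:],zb+.06,.025))
print("flange",fit(c([(113,280),(140,317),(165,334),(200,346),(230,350),(262,345),(300,328),(325,297)]),zb,.039))
print(x,y)
E
```

```text
disc (array([0.5167972 , 0.21229848]), np.float64(0.0012813506695606193))
flange (array([0.51282403, 0.21068731]), np.float64(0.0009017469567137656))
0.5148451805562378 0.21266512771989945
```

View pics/m.png

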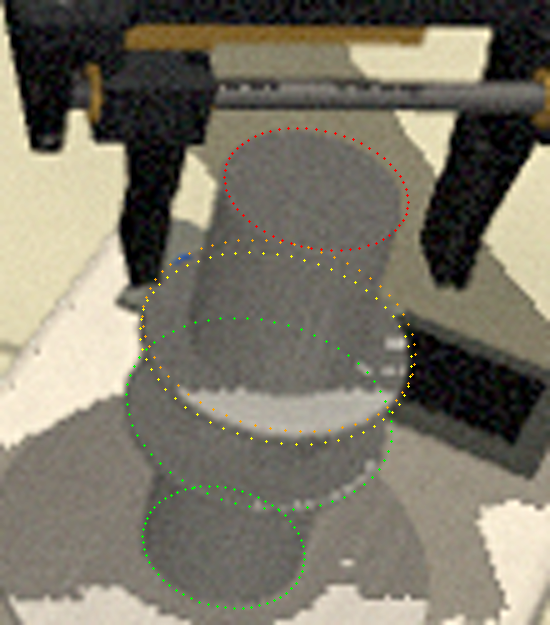

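The overlay agrees with the picture: the held flange arc (centre ≈ crop (278,345)) and the lower rim match the drawn circles within about 2 mm. I lower it.

apply_moves([
  [[0, 0.0005, 0.005], [0, 0, 0], 0.3],
  [[0, 0, 0.006], [0, 0, 0], 0.3],
  [[0, 0, 0.005], [0, 0, 0], 0.3],
  [[0, 0, 0.004], [0, 0, 0], 0.3],
  [[0, 0, 0.002], [0, 0, 0], 0.3],
  [[0, 0, 0], [0, 0, 0], 0.3],
  [[0, 0, 0], [0, 0, 0], 0.3],
])

```text
t: 9.33
eef_pos: [0.5145, 0.2131, 0.1594]
orientation: [-0.178, 0.984, -0.0, -0.0]
contact_force: [0.3, 0.1, -1.5]
opening: 0.0778
```

apply_moves([
  [[0, 0, 0.001], [0, 0, 0], 0.3],
  [[0, 0, 0.001], [0, 0, 0], 0.3],
  [[0, 0, 0], [0, 0, 0], 0.3],
  [[0, 0, 0], [0, 0, 0], 0.3],
])

```text
t: 9.67
eef_pos: [0.5145, 0.2131, 0.1576]
orientation: [-0.177, 0.984, 0.0, 0.0]
contact_force: [-0.5, -0.9, -1.1]
opening: 0.0776
```

```bash
python3 d.py "[.514,.2128,.1545]"; python3 - <<'E'
from ov import *
overlay("pics/n.png",[],405,165,110,125,5)
E
```

```text
t 9.6667 pos [0.5145 0.2131 0.1576] open 0.0776 F [-0.51 -0.95 -1.08] M [ 0.02 -0.   -0.01]
tool shift mm [ 0.6 -0.1  3.1]
tilt corr deg (tool) [0.   0.01 0.01]
```

View pics/n.png

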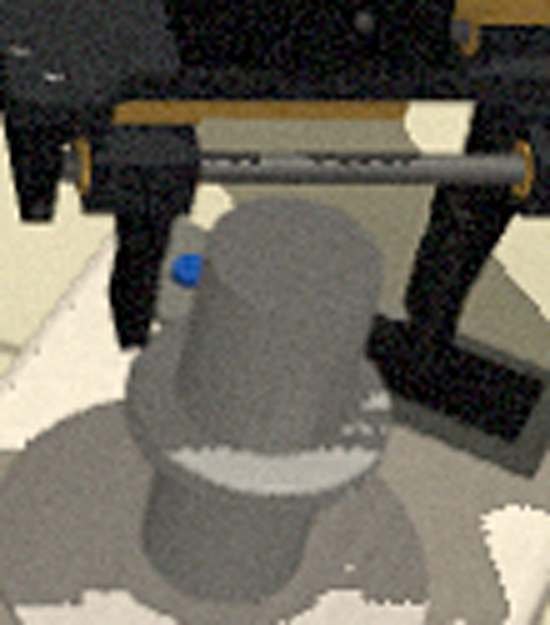

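Just above the rim, with the flanges lining up at crop (255,490). I lower in 1 mm steps until contact.

apply_moves([
  [[0, 0, 0.001], [0, 0, 0], 0.3],
  [[0, 0, 0.001], [0, 0, 0], 0.3],
  [[0, 0, 0], [0, 0, 0], 0.3],
  [[0, 0, 0], [0, 0, 0], 0.3],
])

```text
t: 10.05
eef_pos: [0.5144, 0.2131, 0.1554]
orientation: [-0.177, 0.984, -0.0, -0.0]
contact_force: [-0.4, 0.3, -2.7]
opening: 0.0778
```

apply_moves([
  [[0, 0, 0.001], [0, 0, 0], 0.3],
  [[0, 0, 0], [0, 0, 0], 0.3],
  [[0, 0, 0], [0, 0, 0], 0.3],
])

```text
t: 10.3
eef_pos: [0.5145, 0.2131, 0.1545]
orientation: [-0.177, 0.984, -0.0, -0.0]
contact_force: [0.4, 0.2, -1.3]
opening: 0.0777
```

apply_moves([
  [[0, 0, 0.001], [0, 0, 0], 0.3],
  [[0, 0, 0], [0, 0, 0], 0.3],
  [[0, 0, 0], [0, 0, 0], 0.3],
])

```text
t: 10.55
eef_pos: [0.5147, 0.2132, 0.1542]
orientation: [-0.178, 0.984, 0.0, 0.0]
contact_force: [-1.7, -1.2, 3.2]
opening: 0.0778
```

Contact (Fz +3 N, z stopped at 0.1542, as computed). A look, then release.

```bash
python3 - <<'E'
from ov import *
x,y=.514,.2128
overlay("pics/p.png",[(x,y,.122,.039,(0,255,0)),(x,y,.182,.025,(0,0,255))],405,165,110,125,5)
E
```

```text
(no output)
```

View pics/p.png

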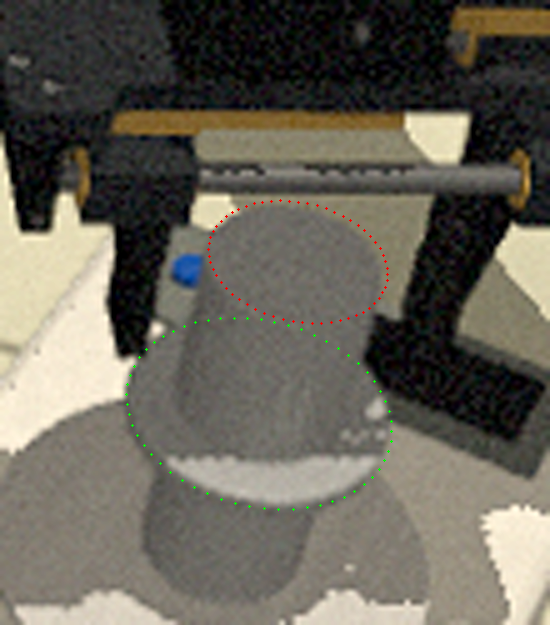

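The flanges coincide with the drawn circle at the rim plane (centre ≈ crop (258,413)). I release gently.

apply_moves([
  [[0, 0, 0], [0, 0, 0], 0.9],
  [[0, 0, 0], [0, 0, 0], 0.92],
  [[0, 0, 0], [0, 0, 0], 0.94],
  [[0, 0, 0], [0, 0, 0], 0.96],
  [[0, 0, 0], [0, 0, 0], 1],
  [[0, 0, 0], [0, 0, 0], 1],
  [[0, 0, 0], [0, 0, 0], 1],
  [[0, 0, 0], [0, 0, 0], 1],
])

```text
t: 11.27
eef_pos: [0.5145, 0.2132, 0.1534]
orientation: [-0.177, 0.984, -0.0, -0.0]
contact_force: [-0.4, -0.3, -0.2]
opening: 0.0864
```

```bash
python3 d.py "[.514,.2128,.1545]"; python3 - <<'E'
from ov import *
x,y=.514,.2128
overlay("pics/q.png",[(x,y,.122,.039,(0,255,0)),(x,y,.182,.025,(0,0,255))],405,165,110,125,5)
E
```

```text
t 11.2667 pos [0.5145 0.2132 0.1534] open 0.0864 F [-0.44 -0.28 -0.21] M [-0.01  0.04  0.02]
tool shift mm [ 0.6 -0.2 -1.1]
tilt corr deg (tool) [-0.   -0.01  0.01]
```

View pics/q.png

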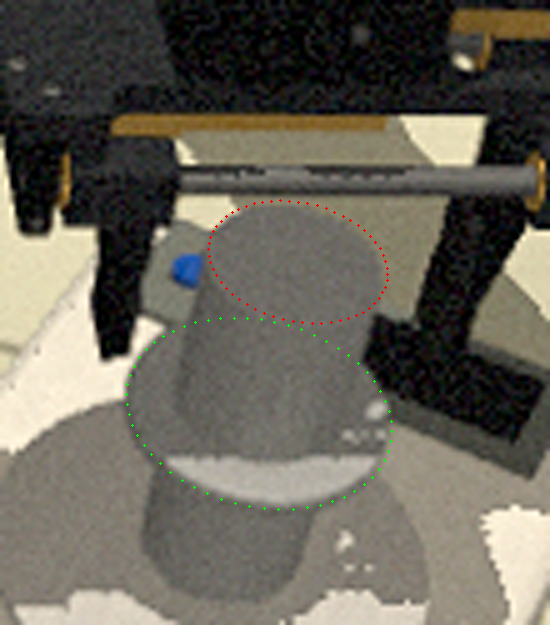

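Released, and the cup did not move. I retreat straight up.

apply_moves([
  [[0, 0, -0.004], [0, 0, 0], 1],
  [[0, 0, -0.008], [0, 0, 0], 1],
  [[0, 0, -0.012], [0, 0, 0], 1],
  [[0, 0, -0.018], [0, 0, 0], 1],
  [[0, 0, -0.022], [0, 0, 0], 1],
  [[0, 0, -0.025], [0, 0, 0], 1],
  [[0, 0, -0.025], [0, 0, 0], 1],
  [[0, 0, -0.015], [0, 0, 0], 1],
  [[0, 0, -0.005], [0, 0, 0], 1],
  [[0, 0, 0], [0, 0, 0], 1],
])

```text
t: 12.15
eef_pos: [0.515, 0.2135, 0.2896]
orientation: [-0.177, 0.984, 0.001, 0.002]
contact_force: [0.4, 0.8, 0.5]
opening: 0.087
```

apply_moves([
  [[0.01, -0.015, 0], [0, 0, 0], 1],
  [[0.01, -0.03, 0], [0, 0, 0], 1],
  [[0.01, -0.03, 0], [0, 0, 0], 1],
  [[0.01, -0.03, 0], [0, 0, 0], 1],
  [[0.01, -0.03, 0], [0, 0, 0], 1],
  [[0.005, -0.03, 0], [0, 0, 0], 1],
  [[0.005, -0.02, 0], [0, 0, 0], 1],
  [[0, -0.01, 0], [0, 0, 0], 1],
  [[0, 0, 0], [0, 0, 0], 1],
  [[0, 0, 0], [0, 0, 0], 1],
])

```text
t: 12.98
eef_pos: [0.5259, 0.0091, 0.2865]
orientation: [-0.177, 0.984, 0.0, -0.001]
contact_force: [0.0, 0.5, -1.2]
opening: 0.0872
```

```bash
python3 - <<'E'
from ov import *
T=robot.snapshot("top")
x,y=.514,.2128
overlay("pics/r.png",[(x,y,.122,.039,(0,255,0)),(x,y,.182,.025,(0,0,255))],405,165,110,125,4,1.2)
a=cv2.imread("pics/r.png")
b=cv2.resize(T["frame"][190:315,90:195],None,fx=4,fy=4,interpolation=cv2.INTER_CUBIC);cv2.imwrite("pics/s.png",np.hstack([a[:,:440],b[:,:350]]))
cv2.imwrite("pics/full.png",S["frame"])
print(o["t"],o["eef_pos"],o["contact_force"])
E
```

```text
13.0333 [0.52596659 0.00968017 0.28676271] [0.20537207 0.32379576 0.31936498]
```

View pics/s.png

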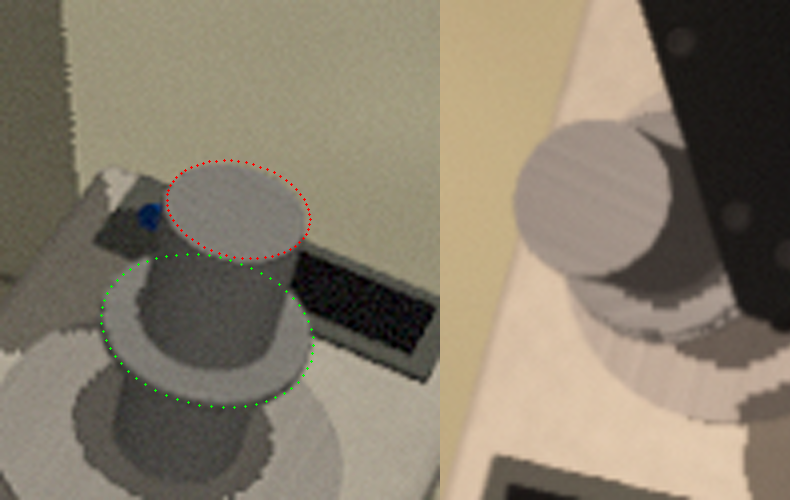

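View pics/full.png

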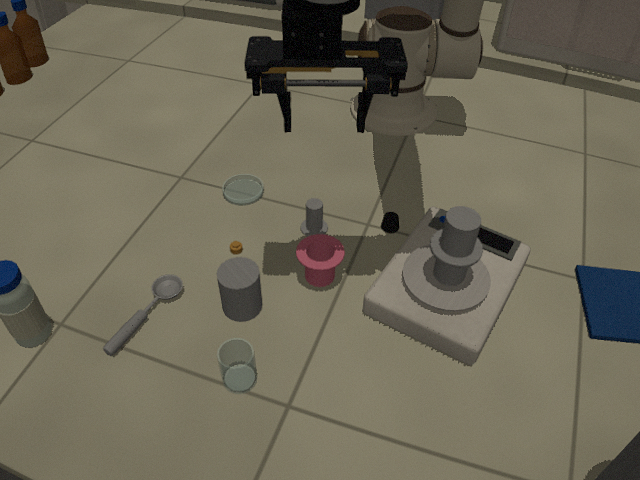

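The stack is square: the top disc at scene (464,217) and the flange fit the drawn circles. The other cups are where they were. One two-view check of the height, then hand in.

```bash
python3 - <<'E'
from ov import *
T=robot.snapshot("top")
print(tri(S,(464.0,217.2),T,(127.7,239.2)))
print(robot.get_obs()["t"]); print(robot.job_done())
E
```

```text
(array([0.51544486, 0.2132483 , 0.18224405]), np.float64(0.0006835805016023814))
13.1833
the job is handed in; nothing more can be done
None
```

The matching flanged cup now stands mouth-down on the lower cup, flange on flange. I handed the job in at about 13.2 s of the 34 s allowed; no verdict is reported.

**Final position:** Two-view triangulation puts the closed end at (0.515, 0.213, 0.182) m. The lower rim, measured before the move, was centred at (0.514, 0.213) m at about 0.12 m height. That makes the cups centred within about 2 mm, with the rims in contact (62 + 60 + 60 mm = 182 mm).

**Stability:** The stack looked the same after I let go and after the arm withdrew. The small, plain and pink cups showed no movement in the pictures, and the arm was clear of everything.

**Checks that disagreed:**
- **First grasp:** The fingers stopped at 78 mm, the flange width, although they were around the 50 mm body and the picture showed a gap. I opened, rose 12 mm and closed again, and they stopped at the same reading.
- **Why I carried on:** I never found out why. The lift test showed the cup was held firmly and level, so I carried it that way.
- **Heights:** My first two-view heights were 1–2 mm below the stated ones (rim 0.1204 m against 0.122 m). Contact on lowering came at the height computed from the stated ones.

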